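# Nudge the proofing box home against the warming bar

### The arm

A 7-joint arm with a two-finger parallel gripper is mounted at the origin on the work surface. World frame = base frame: x ahead of the robot, y to its left, z up, the work surface at z = 0. Lengths are in m, angles in rad, forces in N, time in s.
With the tool pointing down it reaches from about 0.4 to 0.875 m from the base axis. Payload 6.5 kg.
Tool frame: the origin (TCP) lies at the very end of the fingers, on their centre line; the grasp point (between the pads) lies 19 mm behind it; z points along the fingers, y is the direction in which the jaws open and shut (so a half turn about z gives the same grasp; the last joint's range is limited). The gripper opens to 88 mm and grips with 3 to 60 N. Pads are 18 mm wide; open, the fingers measure 123 mm over their backs; the gripper's body (75 mm by 187 mm) begins 45 mm behind the grasp point.
Start: joints at [-1.208, 0.536, -0.004, 1.538, 0.003, 1.067, -0.071], TCP at [0.27, 0.591, 0.239] pointing down, gripper open.
Joint ranges: [-2.7, 2.7], [-0.37, 2.16], [-1.27, 1.26], [0.24, 2.4], [-1.31, 4.45], [0.19, 1.91], [-2.76, 2.76]. Speed limits (rad/s): [2.39, 2.39, 3.14, 3.14, 3.14, 3.14, 3.14].

### API

Orientations are given as a unit quaternion [x, y, z, w].
In Python, from plant import telemetry, vision, job, spotter gives the robot as it stands.
- The arm moves only by the tool drive_tool, never from a script. Its argument "steps" is a list of rows, each an object with "twist": the turn, a rotation vector about the tool's x, y, z in degrees, a list of three; "translation": the shift along the tool's x, y, z in mm, a list of three; "grip": the closure, from 0 (fully open) to 1 (shut). A call has 1 to 12 rows; each row is the pose to reach, as a shift and turn from the pose measured when the call began, along the tool's axes at that moment; what a row does not reach only later rows make up. A row lasts 1/8 s, in which the tool goes at most 62.5 mm and 10.7 degrees, less where a joint would pass 70% of its speed; a pose out of reach is approached as far as the arm can. A call with a gripper value outside its range is refused whole. The fingers move at their own pace and stop on an object; "grip_force" is the grip in N (left out, the last holds). Time passes only in rows, so rows that repeat a pose let the fingers close. It gives the time, the measured TCP pose, the force and the opening at its end, in the units of the state.
- telemetry.get_obs(): the state, without advancing time (a new reading comes with each control period).
- vision.get_image(name): name is "scene" or "side" or "wrist"; returns (picture, depth): 400x640x3 uint8, red, green, blue; 400x640 float32, m along the optical axis (not along the pixel's ray), 0 where there is no reading.
- vision.get_calibration(name): a dict with "fx", "fy", "cx", "cy" (pixels), "R" (3x3) and "t" (3): a world point X has camera coordinates R X + t; the wrist camera has in their place "hand_eye" (4x4, takes a point from camera to tool coordinates, whose origin is the TCP and whose axes are the flange's). Camera axes: x right, y down, z forward; pixel columns grow to the right and rows downward; lengths in m; the calibration is good to about 2 mm. A picture is of the moment at which its call begins: read the wrist's pose just before it. get_calibration takes no time and is no camera call.
- job.close_job(): hands the job in, once; it reports no verdict.
Trained networks look in the newest picture that a camera, given by its name, has taken for a name from the list of things; names that differ only in an ending like _2 or _b are one class to them, and where a whole thing is asked for, a point or a joint stands for the part that bears it (a point fixed in the world has none). Each returns a list of dicts, best first, with "p" (0 to 1); they miss things now and then, are a little off and sometimes report something else, mostly with a low value. They report only what shows in the picture. A call takes as long as a camera call. They do not tell look-alikes from the thing itself.
- spotter.spot_in(camera, thing): "at" ([column, row] in pixels, amid what is visible of it).
- spotter.outline_of(camera, thing): "region" (400x640 bool, what is visible of it) and "at" ([column, row] in pixels, amid what is visible of it).
- spotter.pinpoint(camera, thing): "at" ([column, row] in pixels: a listed point, or the origin of a listed thing).
The state is a dict: "time": time; "q": joint angles; "joint_vel": joint speeds; "joint_efforts": joint torques, N m; "eef_pos": TCP position; "ee_rot": TCP orientation; "contact_force": force on the tool from outside, world axes, zero at the start; "torque": the same for the moment, N m; "grip_width": finger opening in m.
Only numpy, scipy, OpenCV 4.12 (cv2) and the standard library are available. Lean on these libraries where they do the work, as an engineer would, in place of code of your own. Each camera call takes 0.05 s, during which the arm holds its last target.

### The job

Push the clipped proofing box along the worktop until it sits snugly in the corner: its long back side flat against the warming bar and one end up against the wooden end block that stands at one end of the bar. Only push it with the fingers, without lifting or tipping it, and leave the sugar pot, bowl and banneton where they are.

Things in the scene. Friction and masses are not known exactly. Their poses are not given: they have to be found in the camera images.
- proofing_box: Loose white plastic box with clipped lid, 0.35-0.65 kg: 130 mm (x) by 180 mm (y), 92 mm high. Origin: centre of underside, z up. Back long side (goes against the bar) at x = +65 mm, ends at y = +-90 mm, all upright and plain. Two spring clips, 24 mm wide, 5 mm proud, 50-92 mm up, on the front (x = -65 mm) at y = +-58 mm. Starts 45-75 mm short of the bar, askew up to 0.2 rad; stays where left.
- warming_bar: Warming bar, a low straight aluminium bar with vent slots, fixed to the worktop: 40 mm (x) by 530 mm (y), 50 mm high. Origin: centre of its underside. Its front face, towards the robot, is at x = -20 mm and runs along its y axis. With the box's back against it the box's origin is at x = -85 mm in this frame.
- end_block: Plain wooden block fixed to the worktop at the left (+y) or right (-y) end of the bar, square to it and touching its front face: 110 mm (x) by 30 mm (y), 50 mm high, axes parallel to the bar's. Origin: centre of its underside. The box belongs on its inner side (towards the bar's middle), its origin then 105 mm from the block's along y.
- sugar_pot: White ceramic sugar pot with a knobbed lid, loose, 82 mm across, 95 mm high, origin at the centre of its underside. It stands in front of the other end of the bar. Leave alone.
- bowl: Grey silicone bowl, loose, 160 mm across, 70 mm high, origin at the centre of its underside. Leave alone.
- banneton: Oval wicker proofing basket, loose, about 135 mm (x) by 220 mm (y), 75 mm high, origin at the centre of its underside. Leave alone.
Things that resemble listed ones, but are neither listed nor needed, are in the scene too. Of the things shaped like the proofing_box, the white one is meant.

How it is judged:
By the outcome, as a careful person would: the job done as asked, in the order asked, and still so for the second after the job is handed in, with the robot touching nothing.
It also fails if it takes over 54 s, if anything falls off the work surface, if the arm or the gripper's body presses on something with over 40 N, if the wrist force passes 120 N, or if a joint passes its speed limit or range.

## Working session

There is one attempt and no reset: what is moved stays moved. The work goes in short steps, Python scripts to look and compute and a tool call to move; the robot and the scene stay as the last step left them, time stands still between calls to the robot, and variables do not carry over. Pictures are saved under pics/ and viewed, and the job is handed in when it is done.

Besides the shell and the picture viewer there is one more tool, called as name([rows], argument=value, ...), one row to a line, values as JSON. drive_tool: Moves the arm, as the interface text tells. Its arguments: {"type":"object","properties":{"steps":{"type":"array","items":{"type":"object","properties":{"twist":{"type":"array","items":{"type":"number"}},"translation":{"type":"array","items":{"type":"number"}},"grip":{"type":"number"}}}},"grip_force":{"type":"number"}},"required":["steps"]}

```bash
mkdir -p pics; ls; python3 - <<'E'
from plant import telemetry, vision, job, spotter
import cv2, numpy as np
o=telemetry.get_obs(); print({k:np.round(v,4) for k,v in o.items()})
for c in ['scene','side']:
    im,d=vision.get_image(c); cv2.imwrite(f'pics/{c}0.png',im[:,:,::-1]); np.savez(f'pics/{c}0.npz',im=im,d=d)
    print(c,vision.get_calibration(c))
    for t in ['proofing_box','warming_bar','end_block']:
        try: print(t,[(r['at'],r['p']) for r in spotter.spot_in(c,t)])
        except Exception as e: print(e)
E
```

```text
pics
{'time': np.float64(0.0), 'q': array([-1.2082,  0.5372, -0.0044,  1.5389,  0.0026,  1.0673, -0.0712]), 'joint_vel': array([-0.0011,  0.0003,  0.    , -0.0007,  0.0004, -0.0019, -0.0019]), 'joint_efforts': array([-4.00000e-04, -5.70986e+01,  9.90600e-01, -2.51600e+01,
       -5.63000e-02,  1.78000e-02,  1.00000e-04]), 'eef_pos': array([0.27  , 0.5906, 0.2378]), 'ee_rot': array([ 2.127e-01,  9.771e-01, -8.000e-04, -1.000e-04]), 'contact_force': array([-0.3499, -0.6199,  0.1101]), 'torque': array([-0.0265,  0.0154,  0.0207]), 'grip_width': np.float64(0.088)}
scene {'fx': 465.95982234068754, 'fy': 465.95982234068754, 'cx': 319.3482199819008, 'cy': 200.92889823932217, 'R': array([[ 0.76767354,  0.64082829, -0.00405525],
       [ 0.38308081, -0.4639622 , -0.79874162],
       [-0.5137377 ,  0.61161932, -0.60166052]]), 't': array([-0.38327869, -0.18641227,  1.89485031])}
proofing_box [([250.0, 192.0], 0.89), ([245.4, 285.5], 0.76), ([316.6, 208.2], 0.65), ([308.6, 163.5], 0.64)]
warming_bar [([352.6, 234.0], 0.58), ([188.9, 243.4], 0.31)]
end_block [([293.6, 259.5], 0.8)]
side {'fx': 366.2842635734322, 'fy': 366.2842635734322, 'cx': 317.825737147973, 'cy': 201.184821680035, 'R': array([[ 0.77399803, -0.6331761 , -0.00388289],
       [-0.39550494, -0.47866044, -0.783875  ],
       [ 0.49447233,  0.60825341, -0.62090652]]), 't': array([-0.41719409,  0.2384227 ,  0.76260404])}
proofing_box [([493.3, 295.3], 0.91), ([280.7, 269.7], 0.85), ([344.9, 212.1], 0.79), ([240.1, 203.8], 0.66), ([432.4, 241.5], 0.28)]
warming_bar [([391.7, 197.9], 0.75)]
end_block [([434.1, 241.3], 0.98)]
```

View pics/scene0.png

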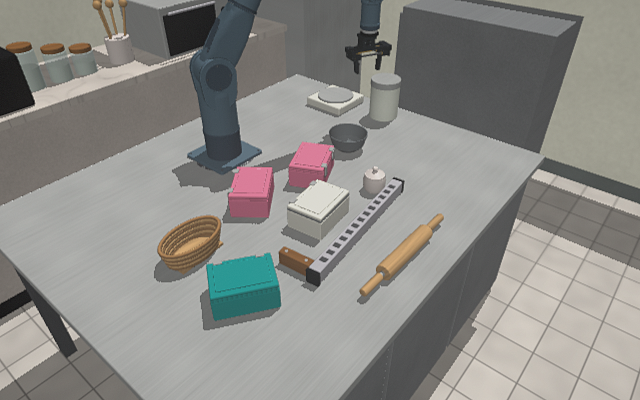

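View pics/side0.png

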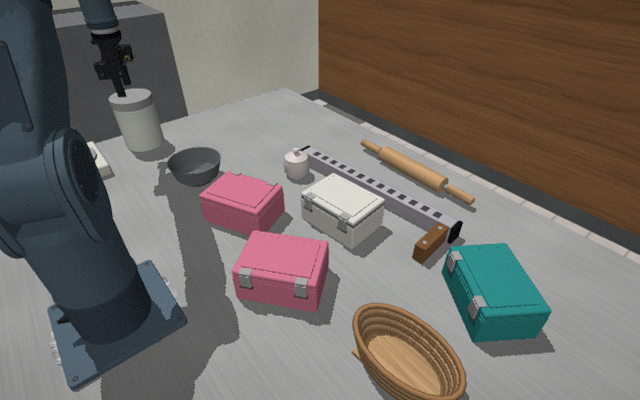

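The scene picture shows the white box at about (318,208), the bar running from (400,185) to (315,275), and the end block at (296,260), the right (-y) end. Two pink look-alike boxes stand in front of the white one. Next I measure with depth and build a top-down map.

```bash
cat > h.py <<'E'
import numpy as np, cv2
from plant import vision
def cloud(c,d):
    k=vision.get_calibration(c); v,u=np.mgrid[:400,:640]
    P=np.stack([(u-k['cx'])/k['fx']*d,(v-k['cy'])/k['fy']*d,d],-1)
    X=(P-k['t'])@k['R']; X[d<=0]=np.nan
    return X
def bev(Xs,ims,fn,x0=0.3,x1=1.0,y0=-.45,y1=.45,s=800):
    # image: up=+x, left=+y
    H=int((x1-x0)*s);W=int((y1-y0)*s); out=np.zeros((H,W,3),np.uint8); zb=np.full((H,W),-1.)
    for X,im in zip(Xs,ims):
        r=((x1-X[...,0])*s); c=((y1-X[...,1])*s)
        m=np.isfinite(r)&(r>=0)&(r<H)&(c>=0)&(c<W)&(X[...,2]<.13)
        for a,b,z,p in zip(r[m].astype(int),c[m].astype(int),X[...,2][m],im[m]):
            if z>zb[a,b]: zb[a,b]=z; out[a,b]=p[::-1]
    for i in range(int(x0*10+.999),int(x1*10)+1): cv2.putText(out,f'{i/10}',(0,int((x1-i/10)*s)),0,.4,(0,255,255)); cv2.line(out,(0,int((x1-i/10)*s)),(W,int((x1-i/10)*s)),(0,90,90),1)
    for i in range(int(y0*10),int(y1*10)+1): cv2.putText(out,f'{i/10}',(int((y1-i/10)*s),10),0,.4,(0,255,255)); cv2.line(out,(int((y1-i/10)*s),0),(int((y1-i/10)*s),H),(0,90,90),1)
    cv2.imwrite(fn,out)
E
python3 - <<'E'
from h import *
D={c:np.load(f'pics/{c}0.npz') for c in ['scene','side']}
X={c:cloud(c,D[c]['d']) for c in D}
bev(X.values(),[D[c]['im'] for c in D],'pics/bev0.png')
for c in D:
    z=X[c][...,2]; print(c,np.nanmedian(z[np.abs(z)<.02]))
    v=X[c];
E
```

```text
scene 0.0041987775682127484
side -0.0011632439192689082
```

View pics/bev0.png

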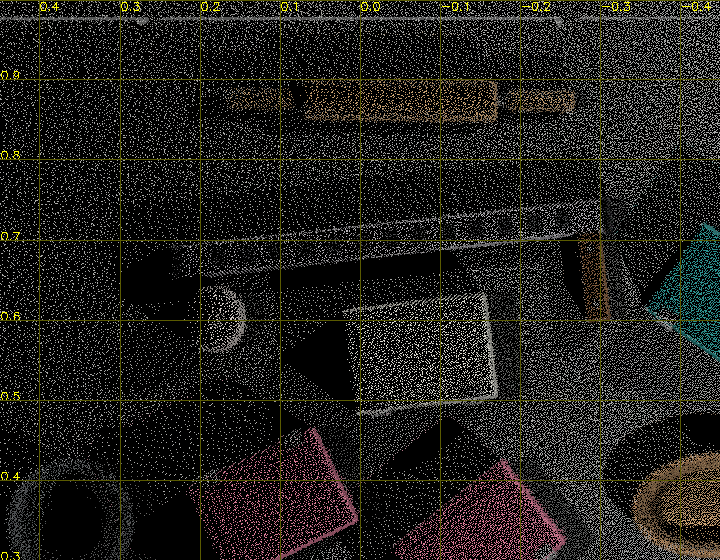

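```bash
cat > m.py <<'E'
from h import *
def measure(cs,Xs,ims):
    out={}
    for c,X,im in zip(cs,Xs,ims):
        x,y,z=np.moveaxis(X,-1,0); f=im.astype(int); sat=f.max(-1)-f.min(-1)
        dz=np.nanmedian(z[(abs(z)<.015)&(x>.35)&(x<.8)&(abs(y)<.4)])
        zc=z-dz
        def rect(m,name):
            m=cv2.morphologyEx(m.astype(np.uint8),cv2.MORPH_OPEN,np.ones((2,2)))>0
            # largest component
            n,l,s,_=cv2.connectedComponentsWithStats(m.astype(np.uint8)); 
            if n<2: print(c,name,'none'); return
            m=l==1+np.argmax(s[1:,4]); P=np.stack([x[m],y[m]],1)
            lo=None
            r=cv2.minAreaRect((P*1000).astype(np.float32)); b=cv2.boxPoints(r)
            print(c,name,'n',m.sum(),'z',np.round(np.median(zc[m])*1e3,1),'c',np.round(r[0],1),'size',np.round(r[1],1),'ang',round(r[2],2),b.round().astype(int).tolist())
            out[c,name]=P
        print(c,'dz',dz)
        W=(x>.42)&(x<.75)&(y<.15)&(y>-.32)
        rect(W&(zc>.083)&(zc<.105)&(sat<40),'box')
        rect((x>.55)&(x<.8)&(y>-.36)&(y<.36)&(zc>.042)&(zc<.058)&(sat<30)&(x>.655-.11*(y-.2)-.012),'bar')
        rect((x>.55)&(x<.8)&(y>-.36)&(y<-.2)&(zc>.042)&(zc<.058)&(sat>40)&(f[...,0]>f[...,2]+25),'block')
    return out
E
python3 - <<'E'
from m import *
D={c:np.load(f'pics/{c}0.npz') for c in ['scene','side']}
o=measure(list(D),[cloud(c,D[c]['d']) for c in D],[D[c]['im'] for c in D])
# front faces of box in side (facing robot), bar line fits
for c in D:
    P=o.get((c,'bar'))
    if P is None: continue
    # front edge: low percentile per y bin
    q=[]
    for y in np.arange(-.22,.2,.02):
        s=P[(P[:,1]>y)&(P[:,1]<y+.02)]
        if len(s)>15: q.append((y+.01,np.percentile(s[:,0],3),np.percentile(s[:,0],97)))
    q=np.array(q); print(c,np.polyfit(q[:,0],q[:,1],1),np.polyfit(q[:,0],q[:,2],1))
    P=o[c,'block'] 
    print(np.polyfit(P[:,0],P[:,1],1))
E
```

```text
scene dz 0.00412630579979761
scene box n 1360 z nan c [553.4 -22.4] size [129.4 287.9] ang 6.73 [[472, 113], [506, -173], [634, -158], [601, 128]]
scene bar n 1544 z nan c [ 574.7 -112.4] size [ 33.9 530.1] ang 39.07 [[394, 83], [729, -329], [755, -307], [421, 104]]
scene block n 256 z 48.9 c [ 661.4 -292.9] size [109.2  31.9] ang 2.35 [[606, -279], [607, -311], [717, -307], [715, -275]]
side dz -0.0012080908344715624
side box n 2242 z nan c [554.  -77.7] size [129.7 169.8] ang 8.37 [[477, -3], [502, -171], [631, -152], [606, 16]]
side bar n 1847 z nan c [692.9 -42.8] size [103.3 540.2] ang 14.27 [[576, 206], [709, -317], [810, -292], [676, 232]]
side block n 389 z 49.3 c [ 655.3 -294.1] size [113.   25.7] ang 6.35 [[598, -288], [601, -313], [713, -301], [710, -275]]
scene [-0.10898371  0.68555288] [-0.11054813  0.7180268 ]
[ 0.09482582 -0.35831913]
side [-0.12080825  0.67489416] [-0.11845753  0.71134842]
[ 0.08695934 -0.3535437 ]
```

```bash
cat > fit.py <<'E'
from h import *
from scipy.optimize import minimize
def fitrect(P,L,W,init):
    # maximise: points inside rectangle LxW, tight (soft)
    def f(p):
        c,s=np.cos(p[2]),np.sin(p[2]); q=(P-p[:2])@np.array([[c,-s],[s,c]])
        e=np.maximum(abs(q)-[L/2,W/2],0)
        return np.minimum((e**2).sum(1),.006**2).mean()*1e6+ 1e-3*((np.array(p)-init)**2*[1e3,1e3,10]).sum()
    r=minimize(f,init,method='Nelder-Mead',options=dict(xatol=1e-5,fatol=1e-7,maxiter=3000,initial_simplex=np.array(init)+np.array([[0,0,0],[.01,0,0],[0,.01,0],[0,0,.05]])))
    return r.x,r.fun
def run(c,d,im,boxc=(.555,-.075),byaw=.12):
    X=cloud(c,d); x,y,z=np.moveaxis(X,-1,0); f=im.astype(int); sat=f.max(-1)-f.min(-1)
    g=(abs(z)<.015)&(x>.4)&(x<.75)&(abs(y)<.35)
    A=np.stack([x[g],y[g],np.ones(g.sum())],1); co=np.linalg.lstsq(A,z[g],rcond=None)[0]
    z=z-(co[0]*x+co[1]*y+co[2]); 
    m=(sat<40)&(z>.085)&(z<.1)&(np.hypot(x-boxc[0],y-boxc[1])<.125)
    P=np.stack([x[m],y[m]],1); b,e=fitrect(P,.13,.18,[*boxc,byaw])
    q=(P-b[:2])@np.array([[np.cos(b[2]),-np.sin(b[2])],[np.sin(b[2]),np.cos(b[2])]])
    print(c,'plane',co.round(4),'box',b.round(4),'err',round(e,3),'n',m.sum(),'ext',np.percentile(q,[1,99],axis=0).round(4).tolist())
    m=(sat<60)&(z>.044)&(z<.056)&(y<.25)&(y>-.33)&(abs(x-.70+.115*y)<.045)
    P=np.stack([x[m],y[m]],1); 
    q=np.array([(yy,np.percentile(s[:,0],3),np.percentile(s[:,0],97)) for yy in np.arange(-.25,.2,.02) for s in [P[abs(P[:,1]-yy)<.01]] if len(s)>20])
    pf=np.polyfit(q[:,0],q[:,1],1); pb=np.polyfit(q[:,0],q[:,2],1); print('  bar front',pf.round(4),'back',pb.round(4), 'width',((pb-pf)[1]).round(4))
    m=(f[...,0]>f[...,2]+25)&(z>.044)&(z<.056)&(np.hypot(x-.66,y+.293)<.09)
    P=np.stack([x[m],y[m]],1); k,e=fitrect(P,.11,.03,[.66,-.293,.11])
    print('  block',k.round(4),'err',round(e,3),'n',m.sum())
    yaw=k[2]; yaw=-np.arctan(pf[0])
    # relation in bar frame
    ux=np.array([np.cos(yaw),np.sin(yaw)]); uy=np.array([-np.sin(yaw),np.cos(yaw)])
    F=np.array([np.polyval((pf+pb)/2,b[1]),b[1]])-ux*.02
    gapx=(F-b[:2])@ux-.065; gapy=(b[:2]-k[:2])@uy-.105
    print('  bar yaw %.4f box-bar yaw %.4f gapx %.4f gapy %.4f'%(yaw,b[2]-yaw,gapx,gapy), 'target centre',(b[:2]+ux*gapx-uy*gapy).round(4))
E
python3 - <<'E'
from fit import *
for c in ['scene','side']:
    D=np.load(f'pics/{c}0.npz'); run(c,D['d'],D['im'])
E
```

```text
scene plane [-0.0005  0.0001  0.0047] box [ 0.5569 -0.0757  0.12  ] err 0.035 n 1310 ext [[-0.0634, -0.0879], [0.0647, 0.0871]]
  bar front [-0.1354  0.6769] back [-0.1096  0.7172] width 0.0403
  block [ 0.6554 -0.2923  0.0751] err 0.067 n 271
  bar yaw 0.1346 box-bar yaw -0.0146 gapx 0.0630 gapy 0.1229 target centre [ 0.6359 -0.189 ]
side plane [ 0.0056 -0.0003 -0.0037] box [ 0.5544 -0.0755  0.1271] err 0.013 n 2158 ext [[-0.0639, -0.0872], [0.0638, 0.0848]]
  bar front [-0.1105  0.6763] back [-0.1148  0.7138] width 0.0375
  block [ 0.6541 -0.2915  0.1096] err 0.048 n 403
  bar yaw 0.1101 box-bar yaw 0.0170 gapx 0.0633 gapy 0.1206 target centre [ 0.6305 -0.1884]
```

```bash
cat > go.py <<'E'
import numpy as np,sys
from scipy.spatial.transform import Rotation as R
from plant import telemetry
# args: x y z pushheading(deg, world angle of tool x) tilt(deg)
def go(x,y,z,h,tilt):
    o=telemetry.get_obs(); p=np.array(o['eef_pos']); q=R.from_quat(o['ee_rot'])
    h=np.radians(h); X=np.array([np.cos(h),np.sin(h),0]); Z=np.array([0,0,-1.]); Y=np.cross(Z,X)
    T=R.from_matrix(np.stack([X,Y,Z],1))*R.from_euler('y',tilt,degrees=True)
    print('trans',(q.inv().apply(np.array([x,y,z])-p)*1e3).round(1).tolist(),'twist',np.degrees((q.inv()*T).as_rotvec()).round(2).tolist())
def st():
    o=telemetry.get_obs(); m=R.from_quat(o['ee_rot']).as_matrix()
    print('t',round(float(o['time']),2),'p',np.round(o['eef_pos'],4),'F',np.round(o['contact_force'],1),'w',round(float(o['grip_width']),4),'xdir',np.degrees(np.arctan2(m[1,0],m[0,0])).round(2),'z',m[:,2].round(3),'q',np.round(o['q'],2))
if __name__=='__main__':
    st()
    if len(sys.argv)>1: go(*map(float,sys.argv[1:]))
E
python3 go.py .466 -.0855 .16 6.4 8
```

```text
t 0.4 p [0.2702 0.5911 0.2386] F [-0.3  0.1 -0. ] w 0.0883 xdir 155.43 z [-0. -0. -1.] q [-1.21  0.54 -0.    1.54  0.    1.07 -0.07]
trans [-459.3, -533.9, 78.7] twist [-10.4, 2.9, 148.72]
```

drive_tool([
  {"translation": [-459, -534, 0], "twist": [-10.4, 2.9, 148.7], "grip": 0.55},
  {"translation": [-459, -534, 0], "twist": [-10.4, 2.9, 148.7], "grip": 0.55},
  {"translation": [-459, -534, 0], "twist": [-10.4, 2.9, 148.7], "grip": 0.55},
  {"translation": [-459, -534, 0], "twist": [-10.4, 2.9, 148.7], "grip": 0.55},
  {"translation": [-459, -534, 0], "twist": [-10.4, 2.9, 148.7], "grip": 0.55},
  {"translation": [-459, -534, 0], "twist": [-10.4, 2.9, 148.7], "grip": 0.55},
  {"translation": [-459, -534, 0], "twist": [-10.4, 2.9, 148.7], "grip": 0.55},
  {"translation": [-459, -534, 0], "twist": [-10.4, 2.9, 148.7], "grip": 0.55},
  {"translation": [-459, -534, 0], "twist": [-10.4, 2.9, 148.7], "grip": 0.55},
  {"translation": [-459, -534, 0], "twist": [-10.4, 2.9, 148.7], "grip": 0.55},
  {"translation": [-459, -534, 0], "twist": [-10.4, 2.9, 148.7], "grip": 0.55},
  {"translation": [-459, -534, 0], "twist": [-10.4, 2.9, 148.7], "grip": 0.55},
])

```text
time: 1.9
eef_pos: [0.4663, -0.0898, 0.2394]
ee_rot: [0.972, 0.224, 0.066, -0.003]
contact_force: [-0.8, 1.1, -0.7]
grip_width: 0.0398
```

```bash
python3 go.py .466 -.0855 .12 6.4 8
```

```text
t 1.9 p [ 0.4663 -0.0898  0.2394] F [-0.8  1.1 -0.7] w 0.0398 xdir 26.03 z [ 0.127  0.035 -0.991] q [-0.51  0.2   0.73  2.11 -0.28  0.78 -0.73]
trans [-13.9, -6.9, 118.4] twist [-1.23, 0.31, 19.45]
```

drive_tool([
  {"translation": [0, 0, 0], "twist": [-1.2, 0.3, 19.5], "grip": 0.55},
  {"translation": [-14, -7, 60], "twist": [-1.2, 0.3, 19.5], "grip": 0.55},
  {"translation": [-14, -7, 118], "twist": [-1.2, 0.3, 19.5], "grip": 0.55},
  {"translation": [-14, -7, 118], "twist": [-1.2, 0.3, 19.5], "grip": 0.55},
])

```text
time: 2.4
eef_pos: [0.4629, -0.0853, 0.1173]
ee_rot: [0.996, 0.055, 0.065, -0.004]
contact_force: [-0.2, -0.4, 0.5]
grip_width: 0.0395
```

```bash
python3 go.py .466 -.0855 .04 6.4 8
python3 - <<'E'
from fit import *
for c in ['scene','side']:
    im,d=vision.get_image(c); cv2.imwrite(f'pics/{c}1.png',im[:,:,::-1]); np.savez(f'pics/{c}1.npz',im=im,d=d)
E
```

```text
t 2.4 p [ 0.4629 -0.0853  0.1173] F [-0.2 -0.4  0.5] w 0.0395 xdir 6.34 z [ 0.129  0.016 -0.991] q [-0.39  0.44  0.6   2.22 -0.6   0.5  -0.78]
trans [-7.0, 0.6, 77.1] twist [-0.06, 0.51, -0.06]
```

View pics/side1.png

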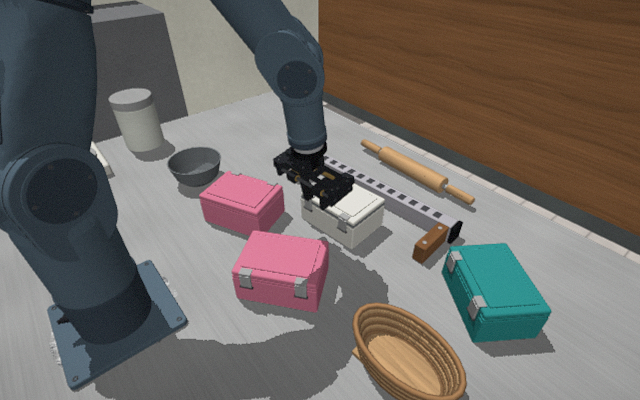

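The side view shows the gripper at (315,180), just in front of the white box with its fingers behind the near pink box. Now I lower it.

drive_tool([
  {"translation": [-3, 0, 40], "twist": [0, 0.5, 0], "grip": 0.55},
  {"translation": [-7, 0, 77], "twist": [0, 0.5, 0], "grip": 0.55},
  {"translation": [-7, 0, 77], "twist": [0, 0.5, 0], "grip": 0.55},
])

```text
time: 2.88
eef_pos: [0.4709, -0.0858, 0.0458]
ee_rot: [0.996, 0.055, 0.075, -0.005]
contact_force: [-0.4, -1.2, -0.4]
grip_width: 0.0396
```

```bash
python3 go.py .533 -.078 .04 6.4 8
python3 - <<'E'
from fit import *
for c in ['scene','side']:
    im,d=vision.get_image(c); cv2.imwrite(f'pics/{c}2.png',im[:,:,::-1]); np.savez(f'pics/{c}2.npz',im=im,d=d)
E
```

```text
t 2.88 p [ 0.4709 -0.0858  0.0458] F [-0.4 -1.2 -0.4] w 0.0396 xdir 6.3 z [ 0.149  0.017 -0.989] q [-0.2   0.57  0.37  2.23 -0.81  0.32 -0.59]
trans [61.0, -1.0, 15.1] twist [-0.04, -0.61, -0.1]
```

View pics/scene2.png

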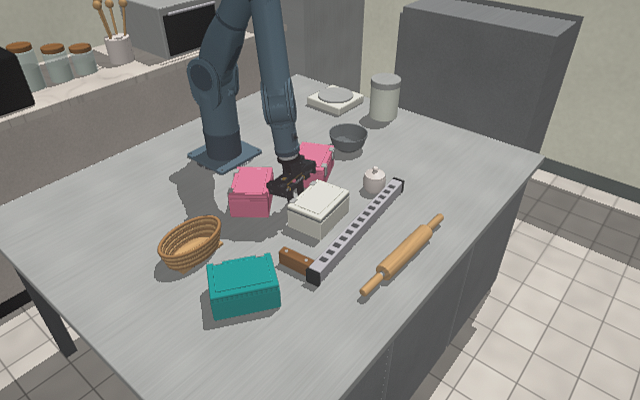

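drive_tool([
  {"translation": [6, 0, 4], "twist": [0, 0, 0], "grip": 0.55},
  {"translation": [12, 0, 6], "twist": [0, 0, 0], "grip": 0.55},
  {"translation": [18, 0, 7], "twist": [0, 0, 0], "grip": 0.55},
  {"translation": [24, 0, 8], "twist": [0, 0, 0], "grip": 0.55},
  {"translation": [30, 0, 9], "twist": [0, 0, 0], "grip": 0.55},
  {"translation": [36, 0, 10], "twist": [0, 0, 0], "grip": 0.55},
  {"translation": [42, 0, 11], "twist": [0, 0, 0], "grip": 0.55},
  {"translation": [48, 0, 12], "twist": [0, 0, 0], "grip": 0.55},
  {"translation": [54, 0, 13], "twist": [0, 0, 0], "grip": 0.55},
  {"translation": [58, 0, 13.5], "twist": [0, 0, 0], "grip": 0.55},
  {"translation": [60, 0, 14], "twist": [0, 0, 0], "grip": 0.55},
])

```text
time: 4.35
eef_pos: [0.5332, -0.0794, 0.0423]
ee_rot: [0.996, 0.055, 0.076, -0.004]
contact_force: [-3.6, -0.2, 2.4]
grip_width: 0.0395
```

```bash
python3 go.py
python3 - <<'E'
from fit import *
for c in ['scene','side']:
    im,d=vision.get_image(c); cv2.imwrite(f'pics/{c}3.png',im[:,:,::-1]); np.savez(f'pics/{c}3.npz',im=im,d=d)
    run(c,d,im,(.61,-.07),.12)
E
```

```text
t 4.35 p [ 0.5332 -0.0794  0.0423] F [-3.6 -0.2  2.4] w 0.0395 xdir 6.32 z [ 0.151  0.016 -0.988] q [-0.26  0.65  0.43  2.09 -0.78  0.4  -0.67]
scene plane [-0.0006  0.0002  0.0048] box [ 0.6019 -0.0712  0.1167] err 0.783 n 1410 ext [[-0.0714, -0.0875], [0.067, 0.0871]]
  bar front [-0.1202  0.6702] back [-0.1117  0.7171] width 0.0469
  block [ 0.6567 -0.2921  0.0885] err 0.055 n 269
  bar yaw 0.1196 box-bar yaw -0.0028 gapx 0.0143 gapy 0.1209 target centre [ 0.6305 -0.1895]
side plane [ 0.0064 -0.0006 -0.0043] box [ 0.6028 -0.071   0.1338] err 0.894 n 932 ext [[-0.0859, -0.0875], [0.0661, 0.0653]]
  bar front [-0.1026  0.6775] back [-0.1139  0.7137] width 0.0363
  block [ 0.6541 -0.2918  0.108 ] err 0.031 n 403
  bar yaw 0.1023 box-bar yaw 0.0315 gapx 0.0150 gapy 0.1199 target centre [ 0.6299 -0.1887]
```

View pics/side3.png

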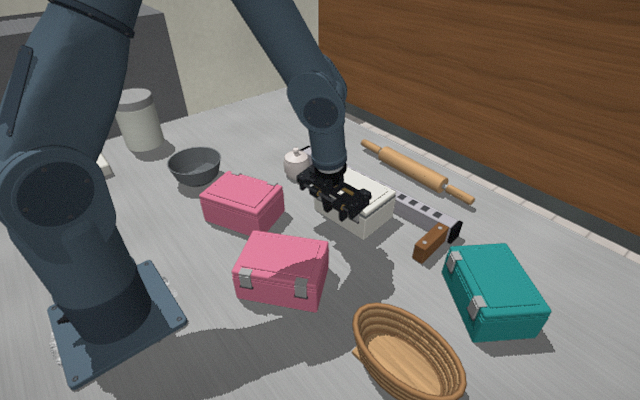

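The box is moving cleanly at (355,205), with about 15 mm left to the bar. I keep pushing until the force rises.

drive_tool([
  {"translation": [4, 0, 0.6], "twist": [0, 0, 0], "grip": 0.55},
  {"translation": [8, 0, 1.2], "twist": [0, 0, 0], "grip": 0.55},
  {"translation": [11, 0, 1.7], "twist": [0, 0, 0], "grip": 0.55},
  {"translation": [13, 0, 2], "twist": [0, 0, 0], "grip": 0.55},
  {"translation": [14, 0, 2.1], "twist": [0, 0, 0], "grip": 0.55},
])

```text
time: 5.08
eef_pos: [0.5467, -0.0778, 0.0422]
ee_rot: [0.996, 0.055, 0.076, -0.004]
contact_force: [-6.5, -0.6, 4.5]
grip_width: 0.0397
```

drive_tool([
  {"translation": [1.5, 0, 0.2], "twist": [0, 0, 0], "grip": 0.55},
  {"translation": [2, 0, 0.3], "twist": [0, 0, 0], "grip": 0.55},
])

```text
time: 5.32
eef_pos: [0.5469, -0.0778, 0.0419]
ee_rot: [0.996, 0.055, 0.074, -0.005]
contact_force: [-9.0, -0.7, 6.0]
grip_width: 0.0395
```

drive_tool([
  {"translation": [2, 0, 0.3], "twist": [0, 0, 0], "grip": 0.55},
  {"translation": [3.5, 0, 0.5], "twist": [0, 0, 0], "grip": 0.55},
  {"translation": [3.5, 0, 0.5], "twist": [0, 0, 0], "grip": 0.55},
])

```text
time: 5.7
eef_pos: [0.5469, -0.0778, 0.0412]
ee_rot: [0.996, 0.054, 0.071, -0.005]
contact_force: [-12.2, -1.2, 8.6]
grip_width: 0.0399
```

```bash
python3 go.py
python3 - <<'E'
from fit import *
for c in ['scene','side']:
    im,d=vision.get_image(c); cv2.imwrite(f'pics/{c}4.png',im[:,:,::-1]); np.savez(f'pics/{c}4.npz',im=im,d=d)
    run(c,d,im,(.618,-.07),.12)
E
```

```text
t 5.7 p [ 0.5469 -0.0778  0.0412] F [-12.2  -1.2   8.6] w 0.0399 xdir 6.23 z [ 0.142  0.018 -0.99 ] q [-0.27  0.67  0.45  2.05 -0.77  0.44 -0.7 ]
scene plane [-0.0004  0.0001  0.0047] box [ 0.6166 -0.0694  0.1137] err 0.716 n 1424 ext [[-0.0721, -0.0879], [0.0664, 0.0868]]
  bar front [-0.1269  0.6751] back [-0.1115  0.7175] width 0.0424
  block [ 0.658  -0.2928  0.0793] err 0.023 n 270
  bar yaw 0.1262 box-bar yaw -0.0125 gapx 0.0023 gapy 0.1219 target centre [ 0.6342 -0.19  ]
side plane [ 0.0064 -0.0006 -0.0043] box [ 0.6144 -0.0705  0.1476] err 0.73 n 860 ext [[-0.0785, -0.0873], [0.0665, 0.0588]]
  bar front [-0.1096  0.6743] back [-0.1262  0.7112] width 0.0368
  block [ 0.654  -0.2919  0.1092] err 0.027 n 404
  bar yaw 0.1092 box-bar yaw 0.0385 gapx 0.0011 gapy 0.1193 target centre [ 0.6285 -0.189 ]
```

View pics/scene4.png

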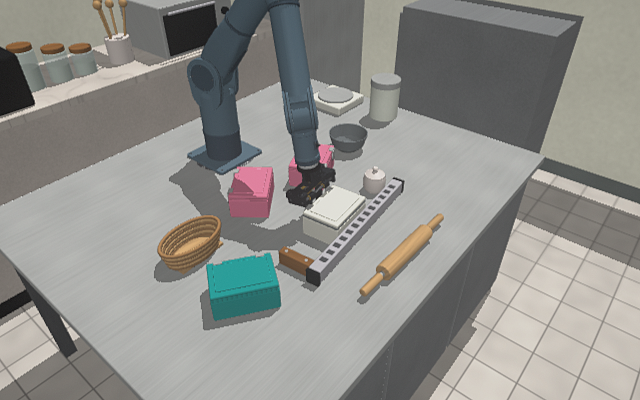

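drive_tool([
  {"translation": [-10, 0, -1.5], "twist": [0, 0, 0], "grip": 0.55},
  {"translation": [-20, 0, -3], "twist": [0, 0, 0], "grip": 0.55},
  {"translation": [-25, 0, -50], "twist": [0, 0, 0], "grip": 0.55},
  {"translation": [-30, 0, -100], "twist": [0, 0, 0], "grip": 0.55},
  {"translation": [-30, 0, -110], "twist": [0, 0, 0], "grip": 0.32},
])

```text
time: 6.42
eef_pos: [0.5029, -0.0833, 0.1483]
ee_rot: [0.996, 0.054, 0.074, -0.005]
contact_force: [0.7, 0.3, -0.0]
grip_width: 0.0475
```

```bash
python3 go.py .602 .052 .14 96.4 -10
python3 - <<'E'
from fit import *
for c in ['scene','side']:
    im,d=vision.get_image(c); cv2.imwrite(f'pics/{c}5.png',im[:,:,::-1]); np.savez(f'pics/{c}5.npz',im=im,d=d)
    run(c,d,im,(.618,-.07),.12)
    X=cloud(c,d); x,y,z=np.moveaxis(X,-1,0); m=(z>.015)&(np.hypot(x-.6,y-.185)<.06)&(z<.12); print('pot',np.percentile(X[m],[2,50,98],axis=0).round(3).tolist())
E
```

```text
t 6.42 p [ 0.5029 -0.0833  0.1483] F [ 0.7  0.3 -0. ] w 0.0475 xdir 6.19 z [ 0.147  0.018 -0.989] q [-0.45  0.44  0.68  2.12 -0.57  0.6  -0.84]
trans [110.7, -123.8, 25.2] twist [-1.3, -14.62, -90.5]
scene plane [-0.0006  0.0003  0.0048] box [ 0.6183 -0.0689  0.1142] err 0.018 n 1385 ext [[-0.0626, -0.0874], [0.0645, 0.0869]]
  bar front [-0.1253  0.6754] back [-0.1102  0.7172] width 0.0418
  block [ 0.657  -0.293   0.0809] err 0.095 n 264
  bar yaw 0.1247 box-bar yaw -0.0105 gapx 0.0004 gapy 0.1222 target centre [ 0.6339 -0.19  ]
pot [[0.572, 0.143, 0.02], [0.614, 0.163, 0.062], [0.641, 0.205, 0.096]]
side plane [ 0.0074 -0.0004 -0.0048] box [ 0.6158 -0.0703  0.1255] err 0.014 n 1361 ext [[-0.065, -0.0865], [0.0635, 0.0809]]
  bar front [-0.0504  0.6889] back [-0.1013  0.716 ] width 0.0272
  block [ 0.6541 -0.292   0.1296] err 0.009 n 403
  bar yaw 0.0504 box-bar yaw 0.0751 gapx 0.0069 gapy 0.1184 target centre [ 0.6286 -0.1882]
pot [[0.561, 0.143, 0.017], [0.574, 0.159, 0.044], [0.618, 0.203, 0.071]]
```

drive_tool([
  {"translation": [40, -45, 5], "twist": [-1.3, -14.6, -90.5], "grip": 0.32},
  {"translation": [80, -90, 11], "twist": [-1.3, -14.6, -90.5], "grip": 0.32},
  {"translation": [111, -123, 18], "twist": [-1.3, -14.6, -90.5], "grip": 0.32},
  {"translation": [111, -123, 18], "twist": [-1.3, -14.6, -90.5], "grip": 0.32},
  {"translation": [111, -123, 18], "twist": [-1.3, -14.6, -90.5], "grip": 0.32},
  {"translation": [111, -123, 18], "twist": [-1.3, -14.6, -90.5], "grip": 0.32},
  {"translation": [111, -123, 18], "twist": [-1.3, -14.6, -90.5], "grip": 0.32},
  {"translation": [111, -123, 18], "twist": [-1.3, -14.6, -90.5], "grip": 0.32},
  {"translation": [111, -123, 18], "twist": [-1.3, -14.6, -90.5], "grip": 0.32},
  {"translation": [111, -123, 18], "twist": [-1.3, -14.6, -90.5], "grip": 0.32},
])

```text
time: 7.78
eef_pos: [0.6003, 0.0527, 0.1435]
ee_rot: [0.663, 0.743, -0.059, 0.063]
contact_force: [-0.4, -0.5, -0.1]
grip_width: 0.0601
```

```bash
python3 go.py .604 .05 .04 96.4 -10
```

```text
t 7.78 p [0.6003 0.0527 0.1435] F [-0.4 -0.5 -0.1] w 0.0601 xdir 96.52 z [ 0.015 -0.171 -0.985] q [-0.54  0.61  0.39  1.76 -0.07  0.83 -0.05]
trans [14.7, 3.8, 102.4] twist [-0.21, -0.1, 0.12]
```

drive_tool([
  {"translation": [7, 4, 40], "twist": [0, 0, 0], "grip": 0.32},
  {"translation": [12, 4, 80], "twist": [0, 0, 0], "grip": 0.32},
  {"translation": [15, 4, 102], "twist": [0, 0, 0], "grip": 0.32},
  {"translation": [15, 4, 102], "twist": [0, 0, 0], "grip": 0.32},
])

```text
time: 8.28
eef_pos: [0.6023, 0.0499, 0.0379]
ee_rot: [0.664, 0.743, -0.061, 0.062]
contact_force: [-0.3, 0.3, 0.1]
grip_width: 0.0602
```

```bash
python3 go.py .617 -.067 .04 96.4 -10
python3 - <<'E'
from fit import *
for c in ['scene','side']:
    im,d=vision.get_image(c); cv2.imwrite(f'pics/{c}6.png',im[:,:,::-1]); np.savez(f'pics/{c}6.npz',im=im,d=d)
E
```

```text
t 8.28 p [0.6023 0.0499 0.0379] F [-0.3  0.3  0.1] w 0.0602 xdir 96.44 z [ 0.011 -0.172 -0.985] q [-0.49  0.77  0.34  1.78 -0.11  0.65 -0.04]
trans [-116.4, 1.6, 18.2] twist [-0.48, -0.1, 0.04]
```

View pics/scene6.png

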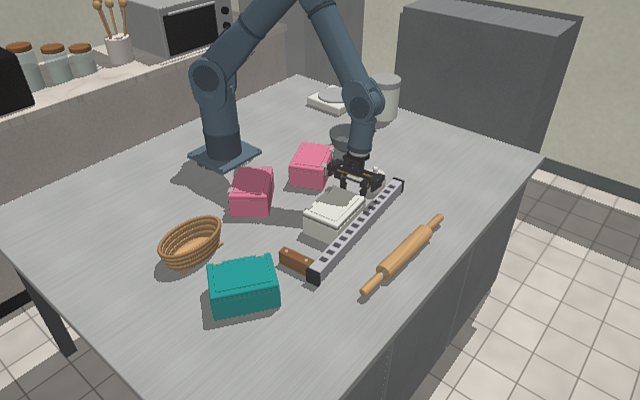

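The gripper at (357,175) stands at the box's +y end, clear of the pot. I push along the bar.

drive_tool([
  {"translation": [-8, 0, 1.4], "twist": [0, 0, 0], "grip": 0.32},
  {"translation": [-16, 0, 2.8], "twist": [0, 0, 0], "grip": 0.32},
  {"translation": [-24, 0, 4.2], "twist": [0, 0, 0], "grip": 0.32},
  {"translation": [-32, 0, 5.6], "twist": [0, 0, 0], "grip": 0.32},
  {"translation": [-40, 0, 7], "twist": [0, 0, 0], "grip": 0.32},
  {"translation": [-48, 0, 8.4], "twist": [0, 0, 0], "grip": 0.32},
  {"translation": [-56, 0, 9.8], "twist": [0, 0, 0], "grip": 0.32},
  {"translation": [-64, 0, 11.2], "twist": [0, 0, 0], "grip": 0.32},
  {"translation": [-72, 0, 12.6], "twist": [0, 0, 0], "grip": 0.32},
  {"translation": [-80, 0, 14], "twist": [0, 0, 0], "grip": 0.32},
])

```text
time: 9.62
eef_pos: [0.6135, -0.031, 0.0404]
ee_rot: [0.664, 0.743, -0.059, 0.063]
contact_force: [-0.1, 4.0, 1.5]
grip_width: 0.0601
```

```bash
python3 go.py
python3 - <<'E'
from fit import *
for c in ['scene','side']:
    im,d=vision.get_image(c); cv2.imwrite(f'pics/{c}7.png',im[:,:,::-1]); np.savez(f'pics/{c}7.npz',im=im,d=d)
    run(c,d,im,(.624,-.13),.12)
E
```

```text
t 9.62 p [ 0.6135 -0.031   0.0404] F [-0.1  4.   1.5] w 0.0601 xdir 96.44 z [ 0.015 -0.171 -0.985] q [-0.35  0.77  0.33  1.78 -0.1   0.63  0.08]
scene plane [-0.0005  0.0001  0.0047] box [ 0.6244 -0.1276  0.1077] err 0.889 n 1553 ext [[-0.0621, -0.0917], [0.0649, 0.1002]]
  bar front [-0.118   0.6751] back [-0.1105  0.7172] width 0.0421
  block [ 0.6565 -0.292   0.0861] err 0.144 n 274
  bar yaw 0.1174 box-bar yaw -0.0097 gapx 0.0007 gapy 0.0621 target centre [ 0.6324 -0.1892]
side plane [ 0.0069 -0.0009 -0.0046] box [ 0.6215 -0.1283  0.119 ] err 0.673 n 2191 ext [[-0.0633, -0.092], [0.0639, 0.0957]]
  bar front [-0.1005  0.6742] back [-0.1267  0.709 ] width 0.0348
  block [ 0.6543 -0.2916  0.126 ] err 0.019 n 402
  bar yaw 0.1001 box-bar yaw 0.0189 gapx -0.0008 gapy 0.0607 target centre [ 0.6268 -0.1888]
```

View pics/scene7.png

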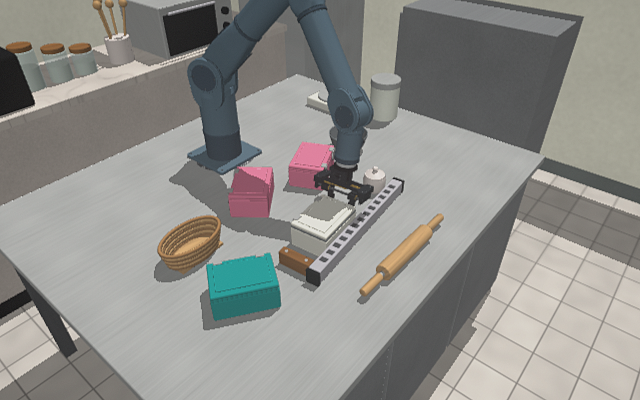

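The box at (322,220) slides along the bar, with about 61 mm left to the block.

drive_tool([
  {"translation": [-7, 0, 1.2], "twist": [0, 0, 0], "grip": 0.32},
  {"translation": [-14, 0, 2.5], "twist": [0, 0, 0], "grip": 0.32},
  {"translation": [-21, 0, 3.7], "twist": [0, 0, 0], "grip": 0.32},
  {"translation": [-28, 0, 5], "twist": [0, 0, 0], "grip": 0.32},
  {"translation": [-35, 0, 6.2], "twist": [0, 0, 0], "grip": 0.32},
  {"translation": [-42, 0, 7.4], "twist": [0, 0, 0], "grip": 0.32},
  {"translation": [-48, 0, 8.4], "twist": [0, 0, 0], "grip": 0.32},
  {"translation": [-53, 0, 9.3], "twist": [0, 0, 0], "grip": 0.32},
  {"translation": [-56, 0, 9.8], "twist": [0, 0, 0], "grip": 0.32},
  {"translation": [-58, 0, 10.1], "twist": [0, 0, 0], "grip": 0.32},
])

```text
time: 10.98
eef_pos: [0.6195, -0.0889, 0.0403]
ee_rot: [0.664, 0.743, -0.059, 0.062]
contact_force: [-2.9, 9.0, 3.7]
grip_width: 0.0601
```

drive_tool([
  {"translation": [-1.5, 0, 0.3], "twist": [0, 0, 0], "grip": 0.32},
  {"translation": [-3, 0, 0.5], "twist": [0, 0, 0], "grip": 0.32},
  {"translation": [-4, 0, 0.7], "twist": [0, 0, 0], "grip": 0.32},
])

```text
time: 11.35
eef_pos: [0.6195, -0.089, 0.0401]
ee_rot: [0.664, 0.743, -0.058, 0.06]
contact_force: [-3.9, 10.2, 7.0]
grip_width: 0.06
```

drive_tool([
  {"translation": [-3, 0, 0.5], "twist": [0, 0, 0], "grip": 0.32},
  {"translation": [-5, 0, 0.8], "twist": [0, 0, 0], "grip": 0.32},
  {"translation": [-5, 0, 0.8], "twist": [0, 0, 0], "grip": 0.32},
])

```text
time: 11.72
eef_pos: [0.6195, -0.089, 0.0401]
ee_rot: [0.663, 0.744, -0.056, 0.057]
contact_force: [-4.8, 12.8, 8.2]
grip_width: 0.0598
```

drive_tool([
  {"translation": [8, 0, -1.4], "twist": [0, 0, 0], "grip": 0.32},
  {"translation": [20, 0, -3.5], "twist": [0, 0, 0], "grip": 0.32},
  {"translation": [30, 0, -50], "twist": [0, 0, 0], "grip": 0.32},
  {"translation": [35, 0, -100], "twist": [0, 0, 0], "grip": 0.32},
  {"translation": [35, 0, -110], "twist": [0, 0, 0], "grip": 0.32},
])

```text
time: 12.35
eef_pos: [0.6165, -0.036, 0.1462]
ee_rot: [0.663, 0.745, -0.054, 0.059]
contact_force: [-0.0, -0.3, -0.0]
grip_width: 0.06
```

```bash
python3 go.py
python3 - <<'E'
from fit import *
for c in ['scene','side']:
    im,d=vision.get_image(c); cv2.imwrite(f'pics/{c}8.png',im[:,:,::-1]); np.savez(f'pics/{c}8.npz',im=im,d=d)
    run(c,d,im,(.629,-.187),.12)
    a=cv2.resize(im[160:300,230:480] if c=='scene' else im[160:300,270:520],None,fx=3.2,fy=3.2,interpolation=cv2.INTER_CUBIC); cv2.imwrite(f'pics/{c}8z.png',a[:,:,::-1])
E
```

```text
t 12.35 p [ 0.6165 -0.036   0.1462] F [-0.  -0.3 -0. ] w 0.06 xdir 96.68 z [ 0.017 -0.159 -0.987] q [-0.36  0.61  0.37  1.74 -0.06  0.82  0.1 ]
scene plane [-0.001   0.0002  0.005 ] box [ 0.6304 -0.1881  0.1111] err 0.03 n 1628 ext [[-0.063, -0.0876], [0.0647, 0.0859]]
  bar front [-0.1208  0.6758] back [-0.1111  0.717 ] width 0.0412
  block [ 0.6566 -0.2935  0.1068] err 0.145 n 249
  bar yaw 0.1202 box-bar yaw -0.0091 gapx 0.0022 gapy 0.0028 target centre [ 0.6329 -0.1906]
side plane [ 0.008  -0.0013 -0.0052] box [ 0.6274 -0.1881  0.1123] err 0.025 n 2372 ext [[-0.0639, -0.0877], [0.0639, 0.0844]]
  bar front [-0.1088  0.6761] back [-0.1338  0.7124] width 0.0363
  block [ 0.6536 -0.2926  0.142 ] err 0.03 n 386
  bar yaw 0.1083 box-bar yaw 0.0040 gapx 0.0042 gapy 0.0018 target centre [ 0.6317 -0.1894]
```

View pics/scene8z.png

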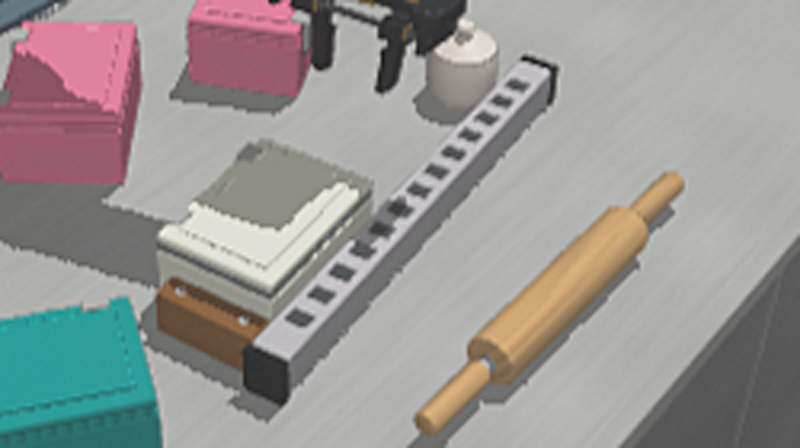

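View pics/side8z.png

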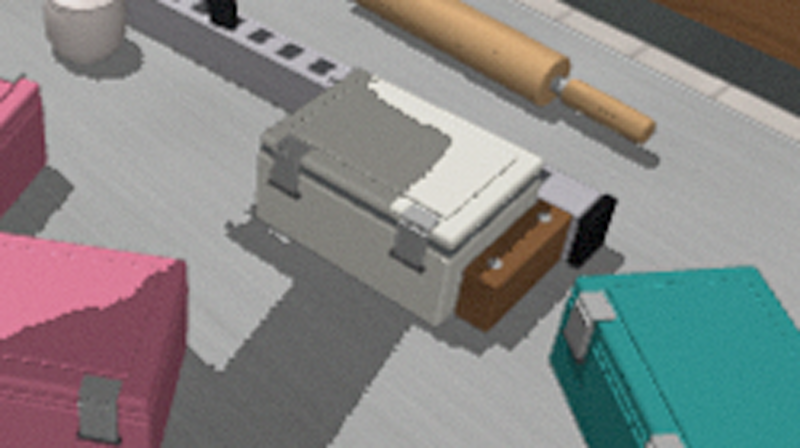

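Both views show the box in the corner, its end at the wooden block and its back at the bar. The fits leave a possible 2–4 mm gap to the bar, so I press the front once more as a check.

```bash
python3 go.py .529 -.199 .146 6.4 8
```

```text
t 12.45 p [ 0.615 -0.037  0.144] F [-0.7 -0.1 -0. ] w 0.0599 xdir 96.64 z [ 0.013 -0.16  -0.987] q [-0.36  0.61  0.37  1.74 -0.06  0.82  0.1 ]
trans [-149.4, -104.0, 22.8] twist [0.72, 13.74, 90.48]
```

drive_tool([
  {"translation": [-50, -35, 7], "twist": [0.7, 13.7, 90.5], "grip": 0.55},
  {"translation": [-100, -70, 15], "twist": [0.7, 13.7, 90.5], "grip": 0.55},
  {"translation": [-149, -104, 23], "twist": [0.7, 13.7, 90.5], "grip": 0.55},
  {"translation": [-149, -104, 23], "twist": [0.7, 13.7, 90.5], "grip": 0.55},
  {"translation": [-149, -104, 23], "twist": [0.7, 13.7, 90.5], "grip": 0.55},
  {"translation": [-149, -104, 23], "twist": [0.7, 13.7, 90.5], "grip": 0.55},
  {"translation": [-149, -104, 23], "twist": [0.7, 13.7, 90.5], "grip": 0.55},
  {"translation": [-149, -104, 23], "twist": [0.7, 13.7, 90.5], "grip": 0.55},
  {"translation": [-149, -104, 23], "twist": [0.7, 13.7, 90.5], "grip": 0.55},
  {"translation": [-149, -104, 23], "twist": [0.7, 13.7, 90.5], "grip": 0.55},
])

```text
time: 13.7
eef_pos: [0.5275, -0.1991, 0.1443]
ee_rot: [0.996, 0.055, 0.068, -0.003]
contact_force: [0.4, 0.3, 0.1]
grip_width: 0.0397
```

```bash
python3 go.py .531 -.199 .041 6.4 8
```

```text
t 13.7 p [ 0.5275 -0.1991  0.1443] F [0.4 0.3 0.1] w 0.0397 xdir 6.36 z [ 0.135  0.014 -0.991] q [-0.16  0.53  0.62  1.98 -0.59  0.68 -0.63]
trans [-10.6, 0.2, 102.8] twist [0.06, 0.19, -0.04]
```

drive_tool([
  {"translation": [-8, 0, 45], "twist": [0, 0.2, 0], "grip": 0.55},
  {"translation": [-11, 0, 85], "twist": [0, 0.2, 0], "grip": 0.55},
  {"translation": [-11, 0, 103], "twist": [0, 0.2, 0], "grip": 0.55},
  {"translation": [-11, 0, 103], "twist": [0, 0.2, 0], "grip": 0.55},
])

```text
time: 14.2
eef_pos: [0.53, -0.1989, 0.0398]
ee_rot: [0.996, 0.056, 0.069, -0.004]
contact_force: [0.9, 0.6, -0.9]
grip_width: 0.0396
```

```bash
python3 go.py .557 -.1962 .041 6.4 8
```

```text
t 14.2 p [ 0.53   -0.1989  0.0398] F [ 0.9  0.6 -0.9] w 0.0396 xdir 6.39 z [ 0.136  0.015 -0.991] q [-0.03  0.69  0.44  2.   -0.77  0.49 -0.47]
trans [27.0, 0.3, 2.5] twist [0.02, 0.11, -0.01]
```

drive_tool([
  {"translation": [6, 0, 0.8], "twist": [0, 0, 0], "grip": 0.55},
  {"translation": [12, 0, 1.6], "twist": [0, 0, 0], "grip": 0.55},
  {"translation": [18, 0, 2.4], "twist": [0, 0, 0], "grip": 0.55},
  {"translation": [22, 0, 3], "twist": [0, 0, 0], "grip": 0.55},
  {"translation": [25, 0, 3.4], "twist": [0, 0, 0], "grip": 0.55},
  {"translation": [27, 0, 3.6], "twist": [0, 0, 0], "grip": 0.55},
])

```text
time: 14.95
eef_pos: [0.5571, -0.1958, 0.0399]
ee_rot: [0.996, 0.056, 0.069, -0.004]
contact_force: [-1.6, 0.2, -0.6]
grip_width: 0.0395
```

drive_tool([
  {"translation": [2, 0, 0.3], "twist": [0, 0, 0], "grip": 0.55},
  {"translation": [4, 0, 0.5], "twist": [0, 0, 0], "grip": 0.55},
  {"translation": [4, 0, 0.5], "twist": [0, 0, 0], "grip": 0.55},
])

```text
time: 15.32
eef_pos: [0.5596, -0.1956, 0.0396]
ee_rot: [0.996, 0.055, 0.067, -0.004]
contact_force: [-4.4, -0.2, 2.9]
grip_width: 0.0396
```

drive_tool([
  {"translation": [3, 0, 0.4], "twist": [0, 0, 0], "grip": 0.55},
  {"translation": [5, 0, 0.7], "twist": [0, 0, 0], "grip": 0.55},
  {"translation": [5, 0, 0.7], "twist": [0, 0, 0], "grip": 0.55},
])

```text
time: 15.7
eef_pos: [0.56, -0.1957, 0.0386]
ee_rot: [0.996, 0.054, 0.064, -0.005]
contact_force: [-12.6, -1.2, 9.1]
grip_width: 0.0399
```

drive_tool([
  {"translation": [3, 0, 0.4], "twist": [0, 0, 0], "grip": 0.55},
  {"translation": [5, 0, 0.7], "twist": [0, 0, 0], "grip": 0.55},
  {"translation": [5, 0, 0.7], "twist": [0, 0, 0], "grip": 0.55},
])

```text
time: 16.08
eef_pos: [0.5599, -0.1958, 0.0376]
ee_rot: [0.997, 0.054, 0.06, -0.006]
contact_force: [-15.0, -0.8, 10.1]
grip_width: 0.0396
```

The push meets a firm stop: 15 N with no movement. I back off and look.

drive_tool([
  {"translation": [-8, 0, -1], "twist": [0, 0, 0], "grip": 0.55},
  {"translation": [-25, 0, -3], "twist": [0, 0, 0], "grip": 0.55},
  {"translation": [-35, 0, -50], "twist": [0, 0, 0], "grip": 0.55},
  {"translation": [-45, 0, -100], "twist": [0, 0, 0], "grip": 0.55},
  {"translation": [-100, 60, -140], "twist": [0, 0, 0], "grip": 0.55},
  {"translation": [-100, 120, -170], "twist": [0, 0, 0], "grip": 0.55},
  {"translation": [-100, 120, -170], "twist": [0, 0, 0], "grip": 0.55},
])

```text
time: 16.95
eef_pos: [0.4535, -0.3327, 0.196]
ee_rot: [0.997, 0.052, 0.062, -0.004]
contact_force: [0.3, 0.3, -0.4]
grip_width: 0.0398
```

```bash
python3 go.py
python3 - <<'E'
from fit import *
for c in ['scene','side']:
    im,d=vision.get_image(c); cv2.imwrite(f'pics/{c}9.png',im[:,:,::-1]); np.savez(f'pics/{c}9.npz',im=im,d=d)
    run(c,d,im,(.629,-.187),.12)
    a=im[190:290,270:350] if c=='scene' else im[170:270,340:480]
    a=cv2.resize(a,None,fx=5.5,fy=5.5,interpolation=cv2.INTER_CUBIC); cv2.imwrite(f'pics/{c}9z.png',a[:,:,::-1])
E
```

```text
t 16.95 p [ 0.4535 -0.3327  0.196 ] F [ 0.3  0.3 -0.4] w 0.0398 xdir 5.95 z [ 0.122  0.015 -0.992] q [ 0.07  0.47  0.69  1.92 -0.53  0.83 -0.42]
scene plane [-0.0013  0.0004  0.0052] box [ 0.6312 -0.1892  0.1173] err 0.035 n 1632 ext [[-0.0631, -0.0873], [0.065, 0.0868]]
  bar front [-0.1229  0.6761] back [-0.1097  0.7173] width 0.0411
  block [ 0.6569 -0.2924  0.0662] err 0.005 n 248
  bar yaw 0.1223 box-bar yaw -0.0051 gapx 0.0019 gapy 0.0006 target centre [ 0.6331 -0.1896]
side plane [ 0.006  -0.0011 -0.0042] box [ 0.6254 -0.1874  0.1006] err 0.0 n 313 ext [[-0.0633, -0.0676], [0.0323, 0.0818]]
  bar front [-0.1088  0.6759] back [-0.1125  0.7132] width 0.0373
  block [ 0.6525 -0.2932  0.1071] err 0.0 n 143
  bar yaw 0.1083 box-bar yaw -0.0077 gapx 0.0044 gapy 0.0031 target centre [ 0.6301 -0.19  ]
```

View pics/scene9z.png

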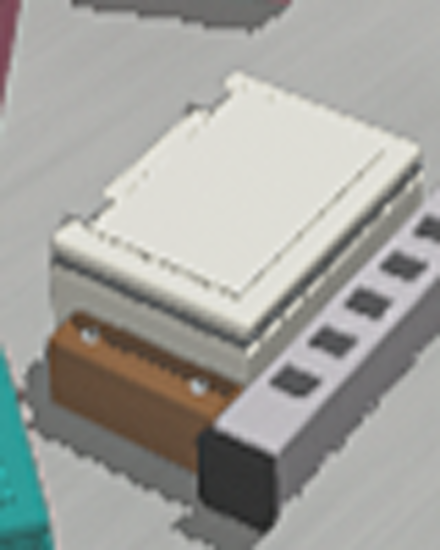

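View pics/side9z.png

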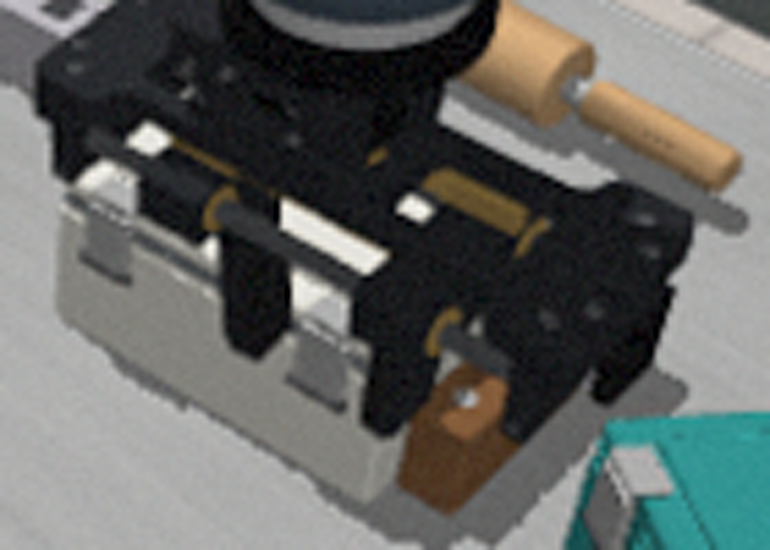

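The scene view shows the box flush in the corner at (310,228). The gripper hides it in the side view. I make one more light contact check on the end.

```bash
python3 go.py .617 -.06 .17 96.4 -10
```

```text
t 17.05 p [ 0.4538 -0.3328  0.1957] F [-0.1  0.1 -0.2] w 0.0397 xdir 5.88 z [ 0.123  0.014 -0.992] q [ 0.07  0.47  0.69  1.92 -0.53  0.83 -0.42]
trans [185.7, -254.6, 49.3] twist [-2.36, -13.42, -90.75]
```

drive_tool([
  {"translation": [37, -51, 10], "twist": [-2.4, -13.4, -90.8], "grip": 0.32},
  {"translation": [74, -102, 20], "twist": [-2.4, -13.4, -90.8], "grip": 0.32},
  {"translation": [111, -153, 30], "twist": [-2.4, -13.4, -90.8], "grip": 0.32},
  {"translation": [148, -204, 40], "twist": [-2.4, -13.4, -90.8], "grip": 0.32},
  {"translation": [186, -254, 49], "twist": [-2.4, -13.4, -90.8], "grip": 0.32},
  {"translation": [186, -254, 49], "twist": [-2.4, -13.4, -90.8], "grip": 0.32},
  {"translation": [186, -254, 49], "twist": [-2.4, -13.4, -90.8], "grip": 0.32},
  {"translation": [186, -254, 49], "twist": [-2.4, -13.4, -90.8], "grip": 0.32},
  {"translation": [186, -254, 49], "twist": [-2.4, -13.4, -90.8], "grip": 0.32},
  {"translation": [186, -254, 49], "twist": [-2.4, -13.4, -90.8], "grip": 0.32},
  {"translation": [186, -254, 49], "twist": [-2.4, -13.4, -90.8], "grip": 0.32},
])

```text
time: 18.42
eef_pos: [0.617, -0.0597, 0.1699]
ee_rot: [0.664, 0.743, -0.058, 0.065]
contact_force: [0.5, 0.0, 0.3]
grip_width: 0.0599
```

```bash
python3 go.py .617 -.062 .04 96.4 -10
```

```text
t 18.43 p [ 0.617  -0.0597  0.1699] F [0.5 0.  0.3] w 0.0599 xdir 96.38 z [ 0.02  -0.172 -0.985] q [-0.34  0.58  0.39  1.73 -0.05  0.85  0.12]
trans [20.3, -0.3, 128.3] twist [0.02, -0.03, -0.02]
```

drive_tool([
  {"translation": [12, 0, 50], "twist": [0, 0, 0], "grip": 0.32},
  {"translation": [18, 0, 95], "twist": [0, 0, 0], "grip": 0.32},
  {"translation": [20, 0, 128], "twist": [0, 0, 0], "grip": 0.32},
  {"translation": [20, 0, 128], "twist": [0, 0, 0], "grip": 0.32},
  {"translation": [12, 0, 129.5], "twist": [0, 0, 0], "grip": 0.32},
  {"translation": [4, 0, 131], "twist": [0, 0, 0], "grip": 0.32},
  {"translation": [-2, 0, 132], "twist": [0, 0, 0], "grip": 0.32},
  {"translation": [-5, 0, 132.5], "twist": [0, 0, 0], "grip": 0.32},
  {"translation": [-8, 0, 133], "twist": [0, 0, 0], "grip": 0.32},
  {"translation": [-8, 0, 133], "twist": [0, 0, 0], "grip": 0.32},
])

```text
time: 19.68
eef_pos: [0.6206, -0.0886, 0.0403]
ee_rot: [0.664, 0.743, -0.057, 0.064]
contact_force: [-0.6, 4.4, 3.2]
grip_width: 0.0601
```

drive_tool([
  {"translation": [-3, 0, 0.5], "twist": [0, 0, 0], "grip": 0.32},
  {"translation": [-5, 0, 0.8], "twist": [0, 0, 0], "grip": 0.32},
  {"translation": [-5, 0, 0.8], "twist": [0, 0, 0], "grip": 0.32},
])

```text
time: 20.05
eef_pos: [0.6207, -0.0889, 0.0402]
ee_rot: [0.663, 0.744, -0.056, 0.062]
contact_force: [-4.7, 11.7, 8.1]
grip_width: 0.0601
```

The end stops at the same place as before (-0.089 m). I retreat clear.

drive_tool([
  {"translation": [8, 0, -1.4], "twist": [0, 0, 0], "grip": 0.32},
  {"translation": [25, 0, -4], "twist": [0, 0, 0], "grip": 0.32},
  {"translation": [30, 0, -50], "twist": [0, 0, 0], "grip": 0.32},
  {"translation": [40, 0, -110], "twist": [0, 0, 0], "grip": 0.32},
  {"translation": [80, -40, -150], "twist": [0, 0, 0], "grip": 0.32},
  {"translation": [130, -80, -190], "twist": [0, 0, 0], "grip": 0.32},
  {"translation": [180, -100, -220], "twist": [0, 0, 0], "grip": 0.32},
  {"translation": [180, -100, -220], "twist": [0, 0, 0], "grip": 0.32},
])

```text
time: 21.05
eef_pos: [0.4959, 0.1164, 0.2285]
ee_rot: [0.661, 0.746, -0.054, 0.062]
contact_force: [1.0, -0.1, -0.3]
grip_width: 0.0602
```

```bash
python3 go.py
python3 - <<'E'
from fit import *
ims=[]
for c in ['scene','side']:
    im,d=vision.get_image(c); cv2.imwrite(f'pics/{c}10.png',im[:,:,::-1])
    run(c,d,im,(.629,-.187),.12)
    a=im[170:290,230:390] if c=='scene' else im[150:270,320:480]
    ims.append(cv2.resize(a,None,fx=4.5,fy=4.5,interpolation=cv2.INTER_CUBIC)[:, :])
cv2.imwrite('pics/f10.png',cv2.resize(np.vstack(ims),None,fx=.55,fy=.55)[:,:,::-1])
E
```

```text
t 21.05 p [0.4959 0.1164 0.2285] F [ 1.  -0.1 -0.3] w 0.0602 xdir 96.89 z [ 0.02  -0.162 -0.987] q [-0.75  0.35  0.41  1.92  0.03  0.94 -0.26]
scene plane [-0.0012  0.0003  0.0052] box [ 0.6315 -0.1896  0.1064] err 0.031 n 1644 ext [[-0.0622, -0.0874], [0.0646, 0.0863]]
  bar front [-0.1226  0.6762] back [-0.1101  0.7169] width 0.0407
  block [ 0.6578 -0.2939  0.0688] err 0.061 n 245
  bar yaw 0.1220 box-bar yaw -0.0157 gapx 0.0014 gapy 0.0017 target centre [ 0.6331 -0.1911]
side plane [ 0.0074 -0.0013 -0.0048] box [ 0.6285 -0.1883  0.1095] err 0.015 n 2372 ext [[-0.0629, -0.0877], [0.064, 0.0845]]
  bar front [-0.1096  0.6761] back [-0.1203  0.7142] width 0.038
  block [ 0.6536 -0.2924  0.1376] err 0.025 n 383
  bar yaw 0.1091 box-bar yaw 0.0004 gapx 0.0028 gapy 0.0012 target centre [ 0.6314 -0.1892]
```

View pics/f10.png

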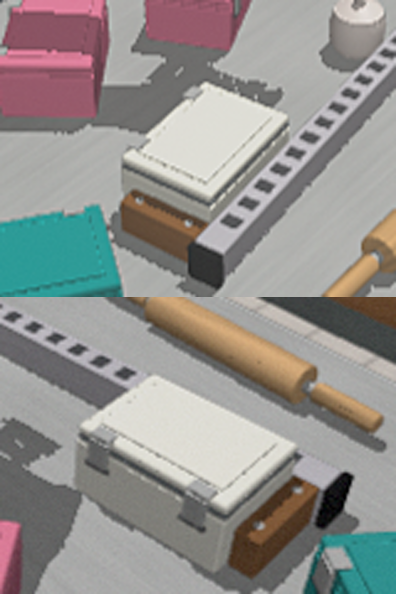

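View pics/scene10.png

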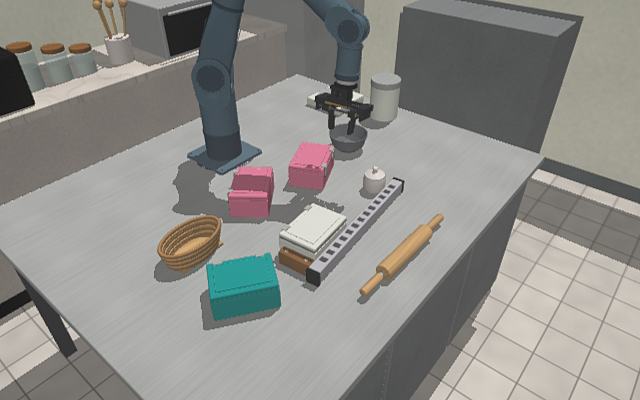

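Both views show the box flush in the corner, at (312,228) in the scene picture, and the pot, bowl and banneton have not moved. The arm is clear, so I hand in.

```bash
python3 -c "
from plant import job; print(job.close_job())"
```

```text
the job is handed in; nothing more can be done
None
```

The white proofing box is in the corner, with its back against the warming bar and its end against the wooden block at the right (-y) end. The job was handed in at about 21 s. I pushed the front back to the bar, pushed the +y end along the bar to the block, then pressed each side once more.

**Contact checks:** Both re-presses met firm stops. The front held at 15 N with no movement. The end stopped within about 0.2 mm of its first stop, at about 12 N.

**Camera checks:** Both cameras show the box flush in the corner. The depth fits still left gaps of 1–3 mm and disagreed by up to 0.016 rad on the angle to the bar. That is within the scatter of the fits themselves (about 3 mm between the cameras), so I relied on the contact stops.

**Other objects:** The pot, bowl and banneton look unmoved in the last scene picture; I did not re-measure them. The arm was clear of everything at hand-in, with the tool at 0.23 m.

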